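# Right the power module under the low shelf and refit its terminal cover

## Task

The grey power module lies upside down, half under the low shelf. Turn it over (the red handle is there to hold it by) until it stands on its rubber feet, keeping its far end under the shelf the whole time, not letting it fall over and not knocking the shelf or upsetting what stands on it; leave the label roll where it is. Then fit the orange terminal cover, black handle up, fully down over the module's two brass pins and let go.

Things in the scene. Friction and masses are not known exactly. Their poses are not given: they have to be found in the camera images.
- module: Grey box 92 (x) x 170 (y) x 80 (z) mm, 0.3 kg, origin at its middle. z points to its pin side: down at the start, up when on its rubber feet (z = -40). +y runs to the red handle, outside the shelf. Origin 40 mm above the worktop lying flat, 46 mm on a long side, where it also rests stably: two quarter turns about y turn it over. Diagonal of its section: 122 mm.
- handle (a point): A point on the red handle's axis at module (0, 120, 0) mm. The handle is an octagonal bar along the module's y, 28 mm across its flats, from y = 88 to 141 mm, end face bare. One pair of flats faces x, one pair z, the others lie at 45 degrees: the fingers can close on it straight from above or slanted 45 degrees to either side. Grip it firmly.
- far_end (a point): Centre of the module's far end face, at module (0, -85, 0) mm; it must stay under the shelf.
- cover_seat (a point): Middle of the deck at module (0, 50, 24) mm, axes as the module. The deck (y 22 to 79 mm) lies 16 mm below the full-height front wall and rear block that bound it in y; it is open to both sides in x. Two brass pins stand 32 mm from this point along x to either side, 10 mm thick, 9 mm high, tops chamfered.
- cover: Orange plate 84 (x) x 48 (y) x 5 mm, 0.06 kg, flat on the worktop. Origin at the centre of its underside, z up. 18 mm holes at x = -32 and +32 mm. A black bridge handle runs along y over its middle: 14 mm wide, 40 mm long, bar 29 to 43 mm above the underside. Either way round fits. Seated, its origin coincides with cover_seat.
- shelf: Low plywood shelf, fixed. Board 260 (x) x 150 (y) mm, underside 142 mm and top 154 mm above the worktop, on four 14 mm legs at its corners. Origin on the worktop under the board's centre. Its mouth is the edge at y = +75 mm, from which the module sticks out; the legs leave 226 mm between them there.
- shelf_mouth (a point): Middle of the board's lower edge at the mouth, shelf (0, 75, 142) mm.
- red_spool: Red thread spool, 33 mm wide, 55 mm high, standing on the shelf. Origin under its centre. Leave it alone.
- white_spool: White thread spool, same size, standing on the shelf. Leave it alone.
- labels: Roll of white labels with a short tail, 58 x 89 mm, 15 mm high, lying on the worktop on the other side of the module from the cover. Leave it alone.
- dish: Small enamel dish, 68 mm wide, 19 mm high, standing on the shelf. Leave it alone.
There are look-alikes about, which are no part of the job. Several things look just like the cover: the one meant starts farthest to the robot's right.

How it is judged:
By the outcome, as a careful person would: the job done as asked, in the order asked, and still so for the second after the job is handed in, with the robot touching nothing.
It also fails if it takes over 64 s, if anything falls off the work surface, if the arm or the gripper's body presses on something with over 40 N, if the wrist force passes 120 N, or if a joint passes its speed limit or range.

## Robot

A 6-joint arm with a two-finger parallel gripper is mounted at the origin on a cart in front of the work surface, level with it; the furniture and walls round the work are solid. World frame = base frame: x ahead of the robot, y to its left, z up, the work surface at z = 0. Lengths are in mm, angles in rad, forces in N, time in s.
With the tool pointing down it reaches from about 300 to 775 mm from the base axis. Payload 14.6 kg.
Tool frame: the origin (TCP) lies between the finger pads; the fingertips stand 25 mm ahead of it and the grasp point (between the pads) lies 6 mm ahead of it; z points along the fingers, y is the line along which they close (so a half turn about z gives the same grasp; the last joint's range is limited). The gripper opens to 94 mm and grips with 3 to 60 N. Pads are 16 mm wide; open, the fingers measure 119 mm over their backs; the gripper's body (75 mm by 177 mm) begins 78 mm behind the grasp point.
Start: joints at [1.278, 0.3, 1.521, -0, 1.321, -0.067], TCP at [123.135, 536.029, 230.446] pointing down, gripper open.
Joint ranges: [-3.03, 3.03], [-0.79, 2.21], [0.23, 2.52], [-1.04, 4.18], [0, 3.07], [-2.55, 2.55]. Speed limits (rad/s): [2.22, 2.22, 2.57, 3.14, 3.14, 3.14].

## Interface

Orientations are given as [roll, pitch, yaw] about the fixed x, y, z axes, in that order (R = Rz(yaw) Ry(pitch) Rx(roll)).
In Python, from cell import manip gives the robot as it stands. The module is installed in compiled form; this text tells all that it offers.
- The arm moves only by the tool step_arm, never from a script. Its argument "series" is one flat list of numbers, 5 for each row, row after row: the shift along the world's x, y, z in mm, then the turn about the world's z in rad, then the closure, from 0 (fully open) to 1 (shut). In form: [dx, dy, dz, spin, jaw, dx, dy, dz, spin, jaw, ...]. A call has 1 to 20 rows; each row shifts and turns the commanded pose from where the row before left it; what a row does not reach is not made up. A row lasts 1/8 s, in which the tool goes at most 62.5 mm and 10.7 degrees, less where a joint would pass 70% of its speed; a pose out of reach is approached as far as the arm can. A call is refused whole if a number of a shift passes 62.5 or a number of a turn 0.188, either way. A call with a gripper value outside its range is refused whole. The fingers move at their own pace and stop on an object; "squeeze" is the grip in N (left out, the last holds). Time passes only in rows, so rows that do not move let the fingers close. It gives the time, the measured TCP pose, the force, the opening and the grip force at its end, in the units of the state.
- manip.read_state(): the state, without advancing time (a new reading comes with each control period).
- manip.camera(name): name is "scene" or "top" or "wrist"; returns (picture, depth): 400x640x3 uint8, blue, green, red; 400x640 float32, mm along the optical axis (not along the pixel's ray), 0 where there is no reading.
- manip.camera_info(name): a dict with "fovy" (degrees; the focal length in pixels is half the picture's height over the tangent of half this angle, whatever the lens; pixels are square), "cx", "cy" (the principal point, pixels), "eye" and "orientation" of the camera in the world. Camera axes: x right, y down, z forward; pixel columns grow to the right and rows downward; lengths in mm; the calibration is good to about 2 mm. A picture is of the moment at which its call begins: read the wrist's pose just before it. camera_info takes no time and is no camera call; for the wrist camera it gives the pose at the moment of the call.
- manip.sign_off(): hands the job in; it is judged then, once.
The state is a dict: "clock": time; "joints": joint angles; "qd": joint speeds; "effort": joint torques, N m; "eef_pos": TCP position; "eef_rot": TCP orientation; "wrist_force": force on the tool from outside, world axes, zero at the start; "moment": the same for the moment, N m; "finger_gap": finger opening in mm; "finger_force": force on a finger pad.
Only numpy, scipy, OpenCV 4.12 (cv2) and the standard library are available. Lean on these libraries where they do the work, as an engineer would, in place of code of your own. Each camera call takes 0.05 s, during which the arm holds its last target. There are 200 camera calls.

## Working session

There is one attempt and no reset: what is moved stays moved. The work goes in short steps, Python scripts to look and compute and a tool call to move; the robot and the scene stay as the last step left them, time stands still between calls to the robot, and variables do not carry over. Pictures are saved under pics/ and viewed, at most 10 in all, crops included, and the job is handed in when it is done.

Besides the shell and the picture viewer there is one more tool, called after ">>>" as name(argument=value, ...) on one line, values as JSON. step_arm: Moves the arm, as the interface text tells. Its arguments: {"type":"object","properties":{"series":{"type":"array"},"squeeze":{"type":"number"}},"required":["series"]}

```bash
mkdir -p pics; cat > h.py <<'E'
import numpy as np, cv2
from cell import manip
from scipy.spatial.transform import Rotation as R
def info(n):
    c=manip.camera_info(n); return c
def rot(c):
    o=np.array(c["orientation"],float)
    return o if o.shape==(3,3) else R.from_euler('xyz',o).as_matrix()
def pts(n,c,d):
    f=200/np.tan(np.radians(c["fovy"])/2)
    v,u=np.mgrid[0:400,0:640]
    p=np.stack([(u-c["cx"])/f*d,(v-c["cy"])/f*d,d],-1)
    return p@rot(c).T+np.array(c["eye"])
def ray(c,u,v,z):
    f=200/np.tan(np.radians(c["fovy"])/2)
    r=rot(c)@np.array([(u-c["cx"])/f,(v-c["cy"])/f,1]); e=np.array(c["eye"])
    return e+r*(z-e[2])/r[2]
E
python3 - <<'E'
from h import *
for n in("scene","top"):
    c=info(n);print(n,c)
    p,d=manip.camera(n);cv2.imwrite(f"pics/{n}0.png",p);np.savez(f"{n}0.npz",p=p,d=d)
print(manip.read_state())
E
```

```text
scene {'fovy': 43.67183537494118, 'cx': 314.5548481117778, 'cy': 208.5292240333996, 'eye': array([-236.03525388, -324.63057616, 1170.93789277]), 'orientation': array([-2.37970316, -0.00812868, -0.90946854])}
top {'fovy': 57.93776258466207, 'cx': 320.6255526042764, 'cy': 199.812249352363, 'eye': array([ 434.05222907,  298.79104002, 1358.91060611]), 'orientation': array([-3.04418597e+00, -2.31002328e-04, -1.59837776e+00])}
{'clock': 0.1, 'joints': array([ 1.27836636e+00,  3.00438084e-01,  1.52151845e+00,  2.47475998e-05,
        1.32070754e+00, -6.66307159e-02]), 'qd': array([-9.57384210e-05, -2.95110209e-03, -2.68467789e-03, -7.16309564e-04,
       -6.99312549e-04, -1.03998527e-03]), 'effort': array([-1.05719395e-03, -5.32639790e+01, -3.53291488e+01,  7.09247100e-02,
        2.34524725e-02, -6.57832402e-05]), 'eef_pos': array([123.08951651, 535.83270008, 229.9309238 ]), 'eef_rot': array([-3.14052521e+00, -9.52542109e-05,  2.91578721e+00]), 'wrist_force': array([0.26446513, 0.52204616, 0.23509148]), 'moment': array([ 0.00465032, -0.0404438 ,  0.02057996]), 'finger_force': 0.0, 'finger_gap': 94.34620500929061}
```

View pics/top0.png

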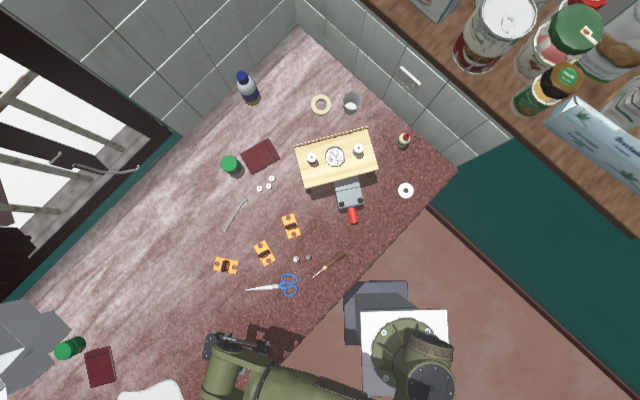

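View pics/scene0.png

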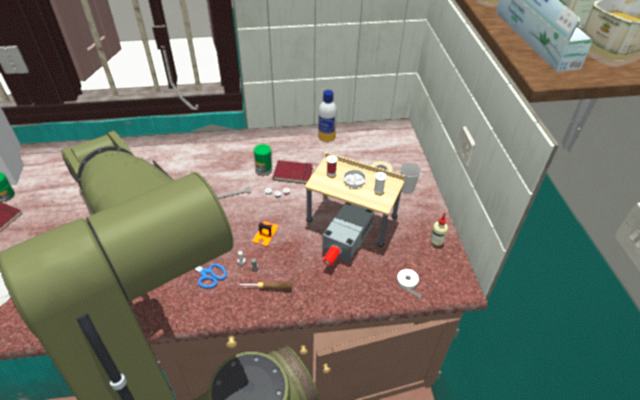

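The top view shows the shelf at about (335,158), the red handle at (352,214), orange covers at (291,226), (264,253) and (226,265), and the labels at (405,190). The cover I want is the rightmost one, at (291,226). The scene view shows the handle at (332,257), that cover at (265,233), and the spools and dish on the shelf.

```bash
python3 - <<'E'
from h import *
def blobs(m,P,name,amin=15):
    n,l,s,c=cv2.connectedComponentsWithStats(m.astype(np.uint8))
    for i in range(1,n):
        if s[i,4]>=amin:
            q=P[l==i]; q=q[np.isfinite(q).all(1)]
            mr=cv2.minAreaRect(q[:,:2].astype(np.float32))
            print(name,s[i,4],c[i].round(),"med",np.median(q,0).round(),"z",np.percentile(q[:,2],[5,95]).round(),"rect",np.round(mr[0]),np.round(mr[1]),round(mr[2],1))
for n in("top","scene"):
    z=np.load(n+"0.npz");p,d=z["p"],z["d"];c=info(n);P=pts(n,c,d)
    h=cv2.cvtColor(p,cv2.COLOR_BGR2HSV);H,S,V=h[...,0],h[...,1],h[...,2]
    ok=(P[...,2]>-20)&(P[...,2]<220)&(d>0)&(P[...,0]>150)
    print(n)
    blobs(ok&(H>8)&(H<22)&(S>170)&(V>150),P,"orange")
    blobs(ok&((H<5)|(H>175))&(S>190)&(V>120),P,"red")
    blobs(ok&(P[...,2]>147)&(P[...,2]<161),P,"shelf",200)
    blobs(ok&(P[...,2]>60)&(P[...,2]<95)&(S<90),P,"mod",60)
    blobs(ok&(P[...,2]<30)&(S<25)&(V>190),P,"white",30)
    f=ok&(abs(P[...,2])<12);print("table z",np.median(P[f][:,2]))
E
```

```text
top
shelf 664 [288.  59.] med [1050.  417.  154.] z [148. 160.] rect [1050.  381.] [430. 874.] 1.1
shelf 760 [118. 145.] med [757. 977. 152.] z [148. 156.] rect [761. 979.] [ 70. 161.] 45.4
shelf 3008 [336. 158.] med [689. 241. 154.] z [150. 159.] rect [694. 240.] [149. 261.] 13.3
shelf 1431 [ 57. 205.] med [ 566. 1174.  152.] z [148. 156.] rect [ 567. 1169.] [ 77. 314.] 44.6
shelf 296 [ 72. 218.] med [ 513. 1127.  154.] z [148. 160.] rect [ 514. 1126.] [  7. 412.] 44.9
shelf 218 [592. 261.] med [ 323. -596.  154.] z [148. 160.] rect [ 323. -595.] [365.   6.] 45.1
mod 1712 [306.  84.] med [992. 353.  78.] z [62. 94.] rect [981. 355.] [1172.  580.] 88.9
mod 90 [353.  95.] med [946. 165.  76.] z [61. 90.] rect [934. 166.] [69. 42.] 65.1
mod 62 [403. 139.] med [774. -10.  69.] z [62. 76.] rect [778. -15.] [40. 32.] 56.0
mod 74 [116. 189.] med [ 616. 1026.   76.] z [66. 95.] rect [ 619. 1023.] [ 10. 213.] 45.3
mod 749 [348. 192.] med [585. 196.  77.] z [72. 82.] rect [585. 196.] [108.  92.] 10.5
mod 80 [ 73. 231.] med [ 480. 1166.   76.] z [66. 95.] rect [ 461. 1182.] [ 11. 236.] 44.5
mo
[... 4957 characters left out ...]
 z [-6.  5.] rect [987. 423.] [15. 61.] 48.1
white 214 [179. 162.] med [534. 868.   0.] z [-5.  4.] rect [535. 874.] [84. 91.] 66.1
white 111 [237. 173.] med [616. 665.  -0.] z [-3.  4.] rect [612. 667.] [ 36. 124.] 46.7
white 31 [ 32. 180.] med [ 159. 1191.    0.] z [-4.  3.] rect [ 161. 1187.] [19. 46.] 1.2
white 34 [268. 190.] med [616. 524.   9.] z [-2. 15.] rect [620. 527.] [38. 21.] 29.2
white 63 [ 69. 190.] med [2.130e+02 1.048e+03 1.000e+00] z [-4.  4.] rect [ 209. 1051.] [25. 70.] 32.9
white 32 [277. 193.] med [626. 490.  10.] z [-1. 16.] rect [625. 492.] [34. 24.] 26.8
white 289 [408. 278.] med [592. -27.  14.] z [ 0. 18.] rect [598. -25.] [64. 70.] 78.5
table z -0.2763018298683164
```

>>> step_arm(series=[40,-20,20,0.1,0,50,-40,20,0.1,0,50,-40,20,0.1,0,50,-40,10,0.1,0,45,-45,0,0,0,45,-45,0,0,0,45,-45,0,0,0,40,-45,0,0,0,20,-30,0,0,0,0,0,0,0,0,0,0,0,0,0])

```text
clock: 1.48
eef_pos: [496.7, 195.8, 297.2]
eef_rot: [3.141, -0.0, -2.967]
wrist_force: [1.2, -0.5, 0.1]
finger_gap: 94.3
finger_force: 0.0
```

```bash
python3 - <<'E'
from h import *
s=manip.read_state();print(s["clock"],s["eef_pos"].round(1),s["eef_rot"].round(3),s["joints"].round(2))
c=info("wrist");p,d=manip.camera("wrist");np.savez("w1.npz",p=p,d=d,eye=c["eye"],o=c["orientation"]);print(c)
cv2.imwrite("pics/w1.png",p)
E
```

```text
1.475 [496.7 195.8 297.2] [ 3.141 -0.    -2.967] [ 0.31  0.22  1.47  0.    1.46 -1.44]
{'fovy': 69.09347870047502, 'cx': 322.2266901016268, 'cy': 201.60580458067025, 'eye': array([422.15970153, 182.51268053, 451.10289136]), 'orientation': array([2.88149262e+00, 7.63038917e-05, 1.74394666e+00])}
```

View pics/w1.png

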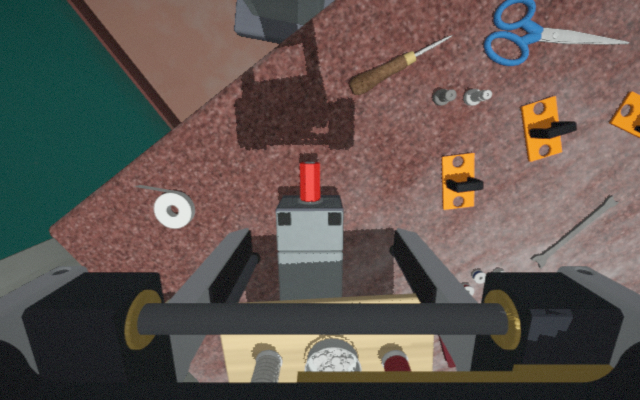

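The wrist view shows the handle running up to its tip at (309,165), the box front edge at row ~207, feet at (285,218) and (334,218), and the labels at (173,209). The target cover is at (459,182), with its bar pointing right. I'll refine the positions from this view.

```bash
cat >> h.py <<'E'
def rect(q):
    mr=cv2.minAreaRect(np.ascontiguousarray(q[:,:2],dtype=np.float32)); return [np.round(mr[0],1),np.round(mr[1],1),round(mr[2],1)]
def comps(m,amin):
    n,l,s,c=cv2.connectedComponentsWithStats(m.astype(np.uint8))
    return [(l==i,c[i].round()) for i in range(1,n) if s[i,4]>=amin]
E
python3 - <<'E'
from h import *
z=np.load("w1.npz");p,d=z["p"],z["d"];c=info("wrist");c["eye"]=z["eye"];c["orientation"]=z["o"]
P=pts("wrist",c,d);h=cv2.cvtColor(p,cv2.COLOR_BGR2HSV);H,S,V=h[...,0],h[...,1],h[...,2]
ok=(d>0)&(P[...,2]>-10)
for m,cc in comps(ok&((H<5)|(H>175))&(S>200)&(V>150)&(P[...,2]<60)&(P[...,0]<560),60): 
    q=P[m];print("red",cc,q.mean(0).round(1),q[:,2].max().round(1),rect(q))
for m,cc in comps(ok&(abs(P[...,2]-78)<6)&(P[...,0]<630)&(P[...,0]>480),200):
    q=P[m];print("top",cc,q.mean(0).round(1),rect(q))
for m,cc in comps(ok&(H>8)&(H<22)&(S>170)&(V>120)&(P[...,2]<14),150):
    q=P[m];print("orange",cc,q.mean(0).round(1),rect(q))
for m,cc in comps(ok&(abs(P[...,2]-40)<8)&(V<70)&(P[...,1]>270),40):
    q=P[m];print("black",cc,q.mean(0).round(1),rect(q))
for m,cc in comps(ok&(abs(P[...,2]-154)<6),300):
    q=P[m];print("board",cc,q.mean(0).round(1),rect(q))
# feet / profile of box top
for u in (285,309,334): print(u,[(v,P[v,u].round(0).tolist()) for v in range(196,262,6)])
E
```

```text
red [302. 181.] [503.2 168.4  49.1] 53.5 [array([503.9, 168.4]), array([50.3,  6.6]), 11.0]
red [317. 182.] [500.4 188.1  49.7] 54.2 [array([500.4, 188.3]), array([50.9,  6. ]), 11.2]
top [311. 240.] [578.4 193.5  76.4] [array([584. , 193.2]), array([107.,  92.]), 9.9]
orange [629. 115.] [331.2 625.6   4.3] [array([328.6, 634.8]), array([54.4, 48.2]), 76.5]
orange [540. 128.] [371.5 503.8   4.3] [array([372.9, 507. ]), array([85.1, 49.3]), 28.1]
orange [457. 180.] [468.3 404.    4.2] [array([470.7, 406.4]), array([84.6, 48. ]), 17.1]
black [559. 129.] [372.9 503.3  40.9] [array([372.8, 505.2]), array([13.1, 38. ]), 26.6]
black [468. 185.] [469.7 404.1  41.2] [array([470., 405.]), array([12. , 37.2]), 16.4]
board [373. 300.] [607.9 275.5 151.5] [array([613.1, 259.9]), array([  7.5, 139.3]), 13.3]
board [322. 352.] [688.6 228.1 153.4] [array([697.2, 238.2]), array([ 71.8, 260.9]), 10.0]
board [332. 360.] [694.5 242.4 157.4] [array([694.1, 242.7]), array([37.7, 62.2]), 10.0]
285 [(196, [539.0, 144.0, 10.0]), (202, [538.0, 148.0, 45.0]), (208, [538.0, 152.0, 76.0]), (214, [545.0, 153.0, 
[... 158 characters left out ...]
 [599.0, 160.0, 75.0]), (256, [608.0, 162.0, 75.0])]
309 [(196, [522.0, 181.0, 53.0]), (202, [529.0, 182.0, 57.0]), (208, [533.0, 184.0, 75.0]), (214, [541.0, 185.0, 76.0]), (220, [549.0, 186.0, 77.0]), (226, [558.0, 188.0, 76.0]), (232, [566.0, 189.0, 77.0]), (238, [575.0, 191.0, 76.0]), (244, [584.0, 192.0, 75.0]), (250, [593.0, 194.0, 76.0]), (256, [602.0, 195.0, 76.0])]
334 [(196, [526.0, 219.0, 11.0]), (202, [526.0, 218.0, 47.0]), (208, [527.0, 217.0, 75.0]), (214, [534.0, 218.0, 80.0]), (220, [542.0, 220.0, 79.0]), (226, [552.0, 221.0, 77.0]), (232, [560.0, 223.0, 77.0]), (238, [569.0, 225.0, 76.0]), (244, [577.0, 226.0, 77.0]), (250, [587.0, 228.0, 76.0]), (256, [595.0, 230.0, 77.0])]
```

>>> step_arm(series=[5,-17,-55,0,0,0,0,-55,0,0,0,0,-55,0,0,0,0,-50,0,0,0,0,-36,0,0,0,0,0,0,1,0,0,0,0,1,0,0,0,0,1,0,0,0,0,1,0,0,0,0,1,0,0,0,0,1], squeeze=30)

```text
clock: 2.9
eef_pos: [502.2, 178.3, 46.5]
eef_rot: [3.142, 0.0, -2.967]
wrist_force: [0.0, -0.4, 0.6]
finger_gap: 37.2
finger_force: 0.0
```

>>> step_arm(series=[0,0,0,0,1,0,0,0,0,1,0,0,0,0,1,-3,-4,0,0,1,-5,-6,0,0,1,-5,-7,0,0,1,-5,-7,0,0,1,-5,-7,0,0,1,-2,-6,0,0,1,0,-3,0,0,1,0,0,0,0,1], squeeze=30)

```text
clock: 4.28
eef_pos: [477.0, 138.0, 46.4]
eef_rot: [-3.141, -0.001, -2.968]
wrist_force: [-1.7, -1.3, 1.7]
finger_gap: 27.9
finger_force: 30.0
```

```bash
python3 - <<'E'
from h import *
s=manip.read_state();print(s["clock"],s["eef_pos"].round(1),s["eef_rot"].round(3),s["wrist_force"].round(1),s["moment"].round(2),s["finger_gap"])
E
```

```text
4.275 [477.  138.   46.4] [-3.141e+00 -1.000e-03 -2.968e+00] [-1.7 -1.3  1.7] [-0.17  0.43  0.06] 27.850271755717603
```

>>> step_arm(series=[2,0,0,0,1,2,0,0,0,1,2,0,0,0,1])

```text
clock: 4.65
eef_pos: [482.5, 138.4, 46.3]
eef_rot: [-3.142, -0.002, -2.967]
wrist_force: [-5.9, -0.0, 7.2]
finger_gap: 27.7
finger_force: 30.0
```

>>> step_arm(series=[-2,0,0,0,1,-2,0,0,0,1,-2,0,0,0,1])

```text
clock: 5.03
eef_pos: [477.1, 138.3, 46.4]
eef_rot: [-3.142, 0.0, -2.967]
wrist_force: [2.6, -0.2, 0.0]
finger_gap: 27.6
finger_force: 30.0
```

>>> step_arm(series=[0,0,0,0,0,0,0,0,0,0,0,0,0,0,0,0,0,30,0,0,0,0,49,0,0,20.5,3.6,0,0,0,20.5,3.6,0,0,0,20.5,3.6,0,0,0,20.5,3.6,0,0,0,20.5,3.6,0,0,0,0,0,0,0,0,0,0,0,0,0,0,0,-15,0,0,0,0,-5,0,0,0,0,0,0,0])

```text
clock: 6.9
eef_pos: [579.2, 156.2, 104.7]
eef_rot: [-3.142, -0.001, -2.967]
wrist_force: [0.2, 0.7, -0.6]
finger_gap: 93.8
finger_force: 0.0
```

```bash
cat > look.py <<'E'
from h import *
import sys
s=manip.read_state();print(s["clock"],s["eef_pos"].round(1),s["eef_rot"].round(3),s["wrist_force"].round(1),s["moment"].round(2),round(s["finger_gap"],1))
t=sys.argv[1]
ims=[]
for n in sys.argv[2:]:
    c=info(n);p,d=manip.camera(n);np.savez(f"{n}_{t}.npz",p=p,d=d,eye=c["eye"],o=c["orientation"])
    ims.append(cv2.resize(p[120:320,220:480],None,fx=2,fy=2) if n=="scene" else cv2.resize(p,None,fx=.8125,fy=.8125))
if len(ims)==2: ims=[np.hstack([ims[0][:325,:400],ims[1][:325,:400]])]
cv2.imwrite(f"pics/{t}.png",ims[0])
E
python3 look.py a scene
```

```text
6.9 [579.2 156.2 104.7] [-3.142e+00 -1.000e-03 -2.967e+00] [ 0.2  0.7 -0.6] [ 0.09  0.04 -0.01] 93.8
```

View pics/a.png

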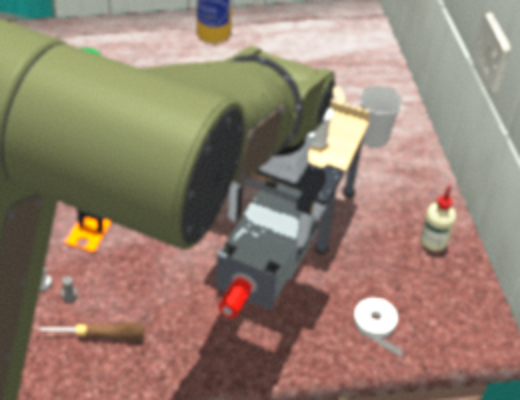

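The scene crop shows the gripper straddling the box. The handle tip is at (228,302), the front face is clear, and the labels at (376,316) are untouched. I'll lower 10 mm and start the tip to the left.

>>> step_arm(series=[0,0,-5,0,0,0,0,-5,0,0,0,0,0,0,0])

```text
clock: 7.32
eef_pos: [579.4, 156.3, 94.8]
eef_rot: [-3.142, -0.001, -2.967]
wrist_force: [0.9, -0.2, -0.1]
finger_gap: 94.3
finger_force: 0.0
```

>>> step_arm(series=[-0.3,1.6,0,0,0,-0.3,1.6,2,0,0,-0.3,1.6,2,0,0,-0.3,1.6,2,0,0,-0.3,1.6,2,0,0,-0.3,1.6,2,0,0,0,0,0,0,0])

```text
clock: 8.2
eef_pos: [577.8, 166.0, 105.6]
eef_rot: [-3.142, 0.0, -2.967]
wrist_force: [0.7, -1.3, -0.4]
finger_gap: 94.0
finger_force: 0.7
```

```bash
python3 look.py b scene
```

```text
8.2 [577.8 166.  105.6] [-3.142  0.    -2.967] [ 0.7 -1.3 -0.4] [-0.23 -0.03  0.06] 94.0
```

View pics/b.png

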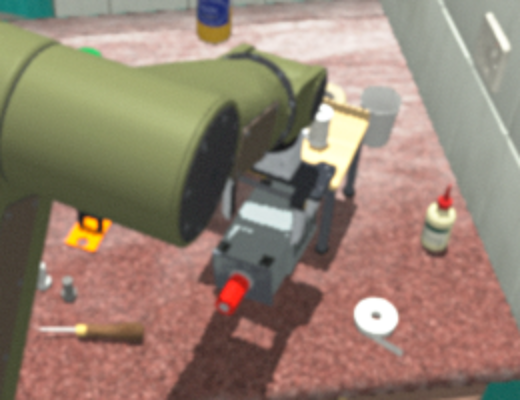

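The handle moved from (228,302) to (225,298) and the box's shadow grew, so it may be tipping. I'll check the tilt from depth.

```bash
cat > tilt.py <<'E'
from h import *
import sys
# fit planes to module points near front; report red handle axis & tilt
z=np.load(f"scene_{sys.argv[1]}.npz");p,d=z["p"],z["d"];c=info("scene");P=pts("scene",c,d)
h=cv2.cvtColor(p,cv2.COLOR_BGR2HSV);H,S,V=h[...,0],h[...,1],h[...,2]
f=np.array([.9848,.1736,0]);l=np.array([-.1736,.9848,0])
o=np.array([590,158.5,0])
Q=np.stack([(P-o)@(-f),(P-o)@l,P[...,2]],-1)  # module y, left, up
red=(d>0)&((H<6)|(H>174))&(S>180)&(V>90)&(Q[...,0]>70)&(Q[...,0]<160)&(abs(Q[...,1])<130)&(Q[...,2]<110)
q=Q[red];print("red n",len(q),"left %.1f..%.1f"%tuple(np.percentile(q[:,1],[3,97])),"up %.1f..%.1f"%tuple(np.percentile(q[:,2],[3,97])),"y %.0f..%.0f"%tuple(np.percentile(q[:,0],[3,97])))
m=(d>0)&(Q[...,0]>45)&(Q[...,0]<83)&(abs(Q[...,1])<150)&(Q[...,2]>30)&(Q[...,2]<135)&(S<90)
q=Q[m];
# section profile: highest point per left bin
for a in range(-100,150,8):
    k=q[(q[:,1]>=a)&(q[:,1]<a+8)]
    if len(k)>4: print(a+4,np.percentile(k[:,2],90).round(1),end=" | ")
print()
E
python3 tilt.py a; python3 tilt.py b
```

```text
red n 159 left -14.6..9.5 up 36.1..57.2 y 92..141
-48 75.4 | -40 81.6 | -32 82.4 | -24 79.7 | -16 80.0 | -8 79.3 | 0 79.9 | 8 79.7 | 16 79.1 | 24 80.6 | 32 81.0 | 40 81.2 | 48 75.8 | 
red n 161 left -9.4..16.3 up 41.7..61.0 y 92..140
-40 80.9 | -32 89.4 | -24 87.3 | -16 88.4 | -8 84.8 | 0 85.1 | 8 83.0 | 16 82.8 | 24 81.9 | 32 81.8 | 40 82.0 | 48 81.1 |
```

>>> step_arm(series=[-0.4,2.5,2.5,0,0,-0.4,2.5,2.4,0,0,-0.7,3.7,3.3,0,0,-0.7,3.9,3.2,0,0,-0.7,4,3,0,0,-0.7,4.1,2.8,0,0,0,0,0,0,0])

```text
clock: 9.12
eef_pos: [574.2, 187.0, 122.8]
eef_rot: [3.142, 0.0, -2.967]
wrist_force: [-0.2, -2.5, 2.0]
finger_gap: 93.9
finger_force: 1.1
```

```bash
python3 look.py c scene; python3 tilt.py c
```

```text
9.125 [574.2 187.  122.8] [ 3.142  0.    -2.967] [-0.2 -2.5  2. ] [-0.4   0.13 -0.05] 93.9
red n 171 left 2.5..30.8 up 45.0..70.0 y 92..141
-32 62.2 | -24 88.7 | -16 103.0 | -8 104.5 | 0 102.9 | 8 97.9 | 16 95.1 | 24 91.7 | 32 89.2 | 40 85.3 | 48 82.8 | 56 82.4 | 64 78.5 | 72 74.7 |
```

>>> step_arm(series=[0.3,-1.8,0,0,0.04,0.3,-1.8,0,0,0.08,0.3,-1.9,0,0,0.12,0.3,-1.9,0,0,0.16,0.3,-1.9,0,0,0.2,0.4,-1.8,0,0,0.24,0,0,0,0,0.24], squeeze=10)

```text
clock: 10.05
eef_pos: [576.1, 175.4, 122.5]
eef_rot: [-3.142, -0.0, -2.968]
wrist_force: [-0.3, -2.0, 1.0]
finger_gap: 71.4
finger_force: 1.0
```

```bash
python3 look.py d scene; python3 tilt.py d
```

```text
10.05 [576.1 175.4 122.5] [-3.142 -0.    -2.968] [-0.3 -2.   1. ] [-0.42 -0.01 -0.02] 71.4
red n 158 left 2.2..25.7 up 47.4..70.2 y 94..141
-32 63.0 | -24 86.7 | -16 103.3 | -8 104.9 | 0 101.7 | 8 96.8 | 16 95.4 | 24 90.9 | 32 88.9 | 40 86.4 | 48 81.4 | 56 80.8 | 64 79.7 | 72 74.5 |
```

>>> step_arm(series=[0.3,-1.9,0,0,0.28,0.3,-1.9,0,0,0.32,0.3,-1.9,0,0,0.36,0.3,-1.9,0,0,0.4,0.3,-1.9,0,0,0.44,0.3,-1.9,0,0,0.48,0.3,-1.9,0,0,0.52,0.3,-1.9,0,0,0.56,0.4,-2.3,0,0,0.61,-0.7,4.2,2.7,0,0.61,-0.8,4.3,2.4,0,0.61,-0.8,4.4,2.3,0,0.61,-0.8,4.5,2,0,0.61,0,0,0,0,0.61])

```text
clock: 11.85
eef_pos: [575.8, 175.9, 132.2]
eef_rot: [3.142, 0.0, -2.967]
wrist_force: [-0.1, -1.6, 2.2]
finger_gap: 36.7
finger_force: 1.3
```

```bash
python3 look.py e scene; python3 tilt.py e
```

```text
11.85 [575.8 175.9 132.2] [ 3.142  0.    -2.967] [-0.1 -1.6  2.2] [-0.36  0.04 -0.01] 36.7
red n 150 left 11.2..34.6 up 52.5..74.5 y 92..142
-24 70.0 | -16 84.3 | -8 97.0 | 0 109.0 | 8 112.2 | 16 108.7 | 24 105.2 | 32 98.3 | 40 93.2 | 48 90.0 | 56 84.9 | 64 80.7 | 72 77.8 | 80 74.6 |
```

>>> step_arm(series=[-0.4,2.2,1,0,0.63,-0.4,2.2,1,0,0.65,-0.4,2.2,0.8,0,0.67,-0.4,2.2,0.6,0,0.69,-0.4,2.2,0.4,0,0.71,-0.4,2.2,0.3,0,0.725,-0.4,2.2,0.1,0,0.74,-0.4,2.2,0.1,0,0.755,0,0,0,0,0.755])

```text
clock: 13.02
eef_pos: [573.1, 193.0, 138.6]
eef_rot: [-3.141, 0.002, -2.967]
wrist_force: [-6.2, -5.1, 22.5]
finger_gap: 23.0
finger_force: 8.8
```

```bash
python3 look.py f scene; python3 tilt.py f
```

```text
13.025 [573.1 193.  138.6] [-3.141e+00  2.000e-03 -2.967e+00] [-6.2 -5.1 22.5] [-1.3   1.3  -0.12] 23.0
red n 159 left 24.2..47.9 up 56.3..76.9 y 93..141
-8 81.2 | 0 90.2 | 8 98.4 | 16 107.5 | 24 117.1 | 32 117.2 | 40 112.7 | 48 105.0 | 56 95.3 | 64 89.9 | 72 80.4 | 80 74.9 | 88 71.1 | 96 63.7 |
```

>>> step_arm(series=[0,0,1,0,0.755,0,0,1,0,0.755,0.2,-1,0,0,0.775,0.2,-1,0,0,0.795,0,0,0,0,0.795])

```text
clock: 13.7
eef_pos: [573.2, 191.1, 139.1]
eef_rot: [3.142, 0.001, -2.968]
wrist_force: [-1.6, -1.9, 8.6]
finger_gap: 19.2
finger_force: 3.7
```

```bash
python3 look.py g scene; python3 tilt.py g
```

```text
13.7 [573.2 191.1 139.1] [ 3.142e+00  1.000e-03 -2.968e+00] [-1.6 -1.9  8.6] [-0.5   0.39 -0.  ] 19.2
red n 159 left 24.1..48.6 up 57.1..76.8 y 93..143
-16 69.9 | -8 81.2 | 0 90.5 | 8 97.9 | 16 107.6 | 24 115.8 | 32 119.0 | 40 113.2 | 48 105.1 | 56 96.6 | 64 88.5 | 72 83.2 | 80 73.7 | 88 71.2 | 96 64.7 |
```

View pics/g.png

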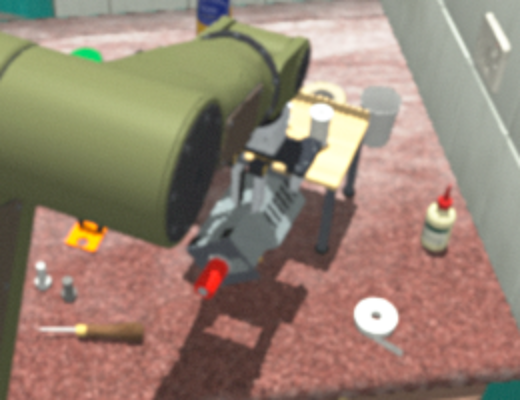

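The crop shows the module at about 45°, with both fingers straddling its top edge near (265,170). The handle is at (208,278). I'll push past the balance point gently, with the second finger ready to catch.

>>> step_arm(series=[-0.3,1.9,0.4,0,0.795,-0.3,1.9,0.3,0,0.795,-0.3,1.9,0.3,0,0.795,-0.3,1.9,0.2,0,0.795,-0.3,1.9,0,0,0.795,-0.3,1.9,0,0,0.795,0,0,0,0,0.795,0,0,0,0,0.795])

```text
clock: 14.75
eef_pos: [571.4, 202.8, 140.0]
eef_rot: [3.141, 0.001, -2.967]
wrist_force: [-0.8, -0.4, 5.3]
finger_gap: 19.3
finger_force: 2.6
```

```bash
python3 look.py i scene; python3 tilt.py i
```

```text
14.75 [571.4 202.8 140. ] [ 3.141e+00  1.000e-03 -2.967e+00] [-0.8 -0.4  5.3] [-0.14  0.2  -0.02] 19.3
red n 157 left 30.6..54.4 up 59.5..77.2 y 93..140
-8 76.7 | 0 85.7 | 8 92.0 | 16 99.1 | 24 106.6 | 32 114.3 | 40 118.7 | 48 119.3 | 56 109.4 | 64 96.5 | 72 89.9 | 80 80.4 | 88 70.7 | 96 64.3 |
```

>>> step_arm(series=[-0.2,1,0,0,0.795,-0.2,1,0,0,0.795,-0.2,1,0,0,0.795,0,0,0,0,0.795,-0.2,1.4,-0.8,0,0.783,-0.2,1.4,-0.8,0,0.771,-0.2,1.4,-0.8,0,0.759,-0.2,1.4,-0.8,0,0.747,-0.2,1.4,-0.8,0,0.735,-0.2,1.4,-0.8,0,0.723,0,0,0,0,0.723])

```text
clock: 16.18
eef_pos: [570.1, 214.7, 139.4]
eef_rot: [3.141, 0.005, -2.967]
wrist_force: [-15.4, -2.9, 41.4]
finger_gap: 26.1
finger_force: 16.5
```

```bash
python3 look.py j scene; python3 tilt.py j
```

```text
16.175 [570.1 214.7 139.4] [ 3.141  0.005 -2.967] [-15.4  -2.9  41.4] [-1.1   3.   -0.22] 26.1
red n 156 left 35.0..59.9 up 58.2..77.6 y 93..140
0 80.6 | 8 90.0 | 16 95.0 | 24 102.3 | 32 108.0 | 40 114.1 | 48 119.7 | 56 117.2 | 64 109.4 | 72 93.7 | 80 84.0 | 88 75.2 | 96 66.0 | 104 57.8 |
```

>>> step_arm(series=[0.2,-1,1.2,0,0.745,0.2,-1,1.2,0,0.765,0.2,-1,0.4,0,0.785,0.2,-1,0.2,0,0.805,0.1,-0.8,0,0,0.82,0,0,0,0,0.82])

```text
clock: 16.98
eef_pos: [570.7, 209.5, 139.9]
eef_rot: [3.141, 0.002, -2.967]
wrist_force: [-5.5, -1.6, 20.5]
finger_gap: 16.8
finger_force: 8.1
```

```bash
python3 look.py k scene; python3 tilt.py k
```

```text
16.975 [570.7 209.5 139.9] [ 3.141e+00  2.000e-03 -2.967e+00] [-5.5 -1.6 20.5] [-0.42  1.31 -0.04] 16.8
red n 159 left 34.5..59.8 up 57.0..77.7 y 91..140
0 85.6 | 8 89.3 | 16 97.0 | 24 103.1 | 32 109.9 | 40 115.9 | 48 119.3 | 56 117.9 | 64 108.3 | 72 95.0 | 80 85.2 | 88 75.7 | 96 65.4 | 104 57.7 |
```

>>> step_arm(series=[0,0,0.8,0,0.82,0,0,0.8,0,0.82,0,0,0.6,0,0.82,0,0,0,0,0.82])

```text
clock: 17.52
eef_pos: [570.4, 209.2, 140.1]
eef_rot: [3.141, 0.001, -2.967]
wrist_force: [0.6, 0.6, 6.2]
finger_gap: 16.8
finger_force: 2.3
```

```bash
python3 look.py l scene; python3 tilt.py l
```

```text
17.525 [570.4 209.2 140.1] [ 3.141e+00  1.000e-03 -2.967e+00] [0.6 0.6 6.2] [-0.04 -0.01  0.  ] 16.8
red n 161 left 35.2..59.5 up 57.6..78.0 y 91..141
0 82.1 | 8 90.7 | 16 95.9 | 24 101.8 | 32 110.0 | 40 115.2 | 48 119.8 | 56 117.6 | 64 108.9 | 72 95.1 | 80 86.0 | 88 72.5 | 96 66.1 | 104 57.6 |
```

>>> step_arm(series=[0,0,0.5,0,0.82,0,0,0.5,0,0.82,0,0,0.5,0,0.82,0,0,0,0,0.82])

```text
clock: 18.08
eef_pos: [570.2, 209.0, 141.1]
eef_rot: [3.142, -0.0, -2.967]
wrist_force: [0.1, 1.0, 0.3]
finger_gap: 17.0
finger_force: 0.1
```

```bash
python3 look.py m scene; python3 tilt.py m
```

```text
18.075 [570.2 209.  141.1] [ 3.142 -0.    -2.967] [0.1 1.  0.3] [ 0.08  0.04 -0.02] 17.0
red n 154 left 39.8..63.3 up 58.1..77.7 y 94..140
0 80.7 | 8 87.3 | 16 93.3 | 24 100.1 | 32 103.6 | 40 110.4 | 48 114.3 | 56 119.1 | 64 118.5 | 72 107.4 | 80 91.2 | 88 78.8 | 96 66.8 | 104 57.0 |
```

>>> step_arm(series=[-0.4,2.3,-0.3,0,0.82,-0.4,2.3,-0.4,0,0.82,-0.4,2.2,-0.5,0,0.815,-0.4,2.2,-0.5,0,0.81,-0.4,2.2,-0.6,0,0.805,-0.4,2.2,-0.7,0,0.8,-0.4,2.1,-0.7,0,0.795,-0.4,2.1,-0.8,0,0.79,-0.4,2.1,-0.9,0,0.785,-0.4,2.1,-0.9,0,0.78,0,0,0,0,0.78])

```text
clock: 19.5
eef_pos: [566.3, 231.1, 135.1]
eef_rot: [3.141, 0.0, -2.967]
wrist_force: [-0.5, 2.2, 2.1]
finger_gap: 20.1
finger_force: 1.0
```

```bash
python3 look.py n scene; python3 tilt.py n
```

```text
19.5 [566.3 231.1 135.1] [ 3.141  0.    -2.967] [-0.5  2.2  2.1] [ 0.35  0.04 -0.  ] 20.1
red n 152 left 52.6..74.8 up 49.1..73.6 y 92..141
16 86.8 | 24 89.6 | 32 94.3 | 40 99.6 | 48 101.2 | 56 103.7 | 64 107.7 | 72 111.4 | 80 114.1 | 88 112.0 | 96 83.3 | 104 63.9 | 112 49.7 |
```

>>> step_arm(series=[0.4,-2.3,0,0,0.73,0.4,-2.3,0,0,0.68,0.4,-2.3,0,0,0.63,0.4,-2.3,0,0,0.58,0.4,-2.3,0,0,0.53,0.4,-2.3,0,0,0.48,0.4,-2.3,0,0,0.43,0.4,-2.3,0,0,0.38,0.4,-2.3,0,0,0.33,0.4,-2.3,0,0,0.28,0.4,-2.3,0,0,0.23,0.4,-2.3,0,0,0.18,0.4,-2.3,0,0,0.13,0.4,-2.3,0,0,0.08,0.4,-2.3,0,0,0.03,0.2,-1.4,0,0,0,0,0,0,0,0])

```text
clock: 21.68
eef_pos: [572.5, 194.8, 135.0]
eef_rot: [-3.142, 0.0, -2.968]
wrist_force: [0.9, 1.2, 0.2]
finger_gap: 93.9
finger_force: 0.2
```

```bash
python3 look.py o scene; python3 tilt.py o
```

```text
21.675 [572.5 194.8 135. ] [-3.142  0.    -2.968] [0.9 1.2 0.2] [ 0.16 -0.   -0.03] 93.9
red n 153 left 52.2..76.7 up 56.0..73.7 y 91..141
24 90.7 | 32 95.5 | 40 99.1 | 48 102.1 | 56 106.1 | 64 107.9 | 72 112.7 | 80 112.6 | 88 112.1 | 104 60.7 | 112 50.2 |
```

>>> step_arm(series=[-0.3,1.7,-0.9,0,0,-0.3,1.7,-0.9,0,0,-0.4,2.3,-1,0,0,-0.4,2.3,-1.1,0,0,-0.4,2.3,-1.1,0,0,-0.4,2.3,-1.2,0,0,-0.4,2.2,-1.2,0,0,-0.4,2.2,-1.3,0,0,-0.4,2.1,-1.3,0,0,-0.4,2.1,-1.3,0,0,-0.4,2.1,-1.4,0,0,-0.4,2.1,-1.5,0,0,-0.4,2,-1.5,0,0,-0.4,2,-1.6,0,0,-0.3,2,-1.6,0,0,-0.3,2,-1.6,0,0,-0.3,1.9,-1.7,0,0,-0.3,1.9,-1.7,0,0,0,0,0,0,0])

```text
clock: 24.1
eef_pos: [565.7, 231.7, 110.5]
eef_rot: [-3.141, -0.001, -2.967]
wrist_force: [0.3, 0.5, 0.4]
finger_gap: 94.1
finger_force: 0.0
```

```bash
python3 look.py q scene; python3 tilt.py q
```

```text
24.1 [565.7 231.7 110.5] [-3.141e+00 -1.000e-03 -2.967e+00] [0.3 0.5 0.4] [-0.   -0.03  0.01] 94.1
red n 150 left 71.2..95.8 up 44.7..63.4 y 92..141
48 90.0 | 56 90.1 | 64 93.6 | 72 94.4 | 80 94.2 | 88 93.7 | 96 94.5 | 104 94.2 | 112 93.9 | 120 76.4 |
```

>>> step_arm(series=[0,0,20,0,0,-26,-2.5,0,0,0.4,-26,-2.5,0,0,0.5,-26,-2.5,0,0,0.5,-26,-2.5,0,0,0.5,0,0,-39,0,0.5,0,0,-39.5,0,0.5,0,0,0,0,0.7,0,0,0,0,1,0,0,0,0,1,0,0,0,0,1], squeeze=30)

```text
clock: 25.52
eef_pos: [462.6, 222.4, 54.1]
eef_rot: [3.141, 0.002, -2.967]
wrist_force: [-0.2, -1.6, 8.4]
finger_gap: 27.8
finger_force: 30.0
```

>>> step_arm(series=[0.7,-4,1,0,1,1.2,-7,0.5,0,1,1.4,-8,0,0,1,1.4,-8,0,0,1,1.4,-8,0,0,1,1.4,-8,0,0,1,1.4,-8,0,0,1,1.4,-8,0,0,1,1.2,-7,0,0,1,0.7,-4,0,0,1,0,0,0,0,1])

```text
clock: 26.9
eef_pos: [474.2, 151.9, 54.2]
eef_rot: [-3.142, -0.0, -2.968]
wrist_force: [0.3, 0.3, -1.1]
finger_gap: 27.4
finger_force: 30.0
```

```bash
python3 look.py r scene; python3 tilt.py r
```

```text
26.9 [474.2 151.9  54.2] [-3.142 -0.    -2.968] [ 0.3  0.3 -1.1] [ 0.01 -0.03  0.04] 27.4
red n 104 left -0.0..24.1 up 43.4..63.6 y 100..141
```

View pics/r.png

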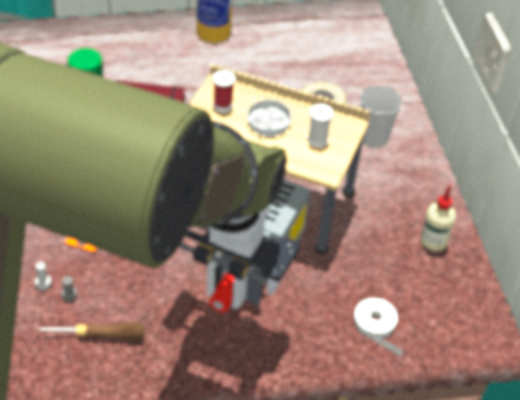

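The crop shows the module on its side, gripped at the red handle (225,292). The spools and dish stand upright on the shelf, and the labels at (376,316) are unmoved. I'll set up for the second quarter turn.

>>> step_arm(series=[0,0,0,0,0,0,0,0,0,0,0,0,20,0,0,0,0,51,0,0,20.7,3.6,0,0,0,20.7,3.6,0,0,0,20.7,3.6,0,0,0,20.7,3.7,0,0,0,20.7,3.7,0,0,0,0,0,0,0,0,0,0,-10,0,0,0,0,-10,0,0,-0.5,3,0,0,0,-0.5,2.5,0,0,0,0,0,0,0,0])

```text
clock: 28.82
eef_pos: [576.6, 176.1, 105.5]
eef_rot: [3.142, 0.001, -2.967]
wrist_force: [-0.4, 0.3, -0.5]
finger_gap: 94.1
finger_force: 0.0
```

```bash
python3 look.py s scene; python3 tilt.py s
```

```text
28.825 [576.6 176.1 105.5] [ 3.142e+00  1.000e-03 -2.967e+00] [-0.4  0.3 -0.5] [-0.01  0.03  0.04] 94.1
red n 160 left -0.5..25.1 up 41.6..63.4 y 94..141
-24 91.0 | -16 90.6 | -8 92.9 | 0 94.3 | 8 94.0 | 16 94.1 | 24 94.9 | 32 94.5 | 40 93.8 | 48 95.0 |
```

>>> step_arm(series=[-0.2,1.3,0,0,0,-0.6,3.6,3.4,0,0,-0.6,3.6,3.4,0,0,-0.7,3.8,3,0,0,-0.7,3.8,3,0,0,-0.7,4.1,2.7,0,0,-0.7,4.1,2.6,0,0,-0.8,4.3,2.3,0,0,-0.8,4.3,2.2,0,0,0,0,0,0,0])

```text
clock: 30.12
eef_pos: [570.8, 209.1, 127.9]
eef_rot: [3.142, 0.0, -2.967]
wrist_force: [-0.4, -0.2, 1.0]
finger_gap: 93.8
finger_force: 0.4
```

```bash
python3 look.py t scene; python3 tilt.py t
```

```text
30.125 [570.8 209.1 127.9] [ 3.142  0.    -2.967] [-0.4 -0.2  1. ] [-0.08 -0.01  0.  ] 93.8
red n 166 left 17.2..44.7 up 46.0..73.4 y 93..142
-16 44.6 | -8 71.1 | 0 86.8 | 8 105.0 | 16 104.4 | 24 107.8 | 32 105.8 | 40 103.9 | 48 100.1 | 56 98.8 | 64 95.2 | 72 92.7 | 80 89.7 |
```

>>> step_arm(series=[0.4,-2.3,0,0,0.05,0.4,-2.3,0,0,0.1,0.4,-2.3,0,0,0.15,0.4,-2.3,0,0,0.2,0.4,-2.3,0,0,0.25,0.4,-2.3,0,0,0.3,0.4,-2.3,0,0,0.35,0.4,-2.3,0,0,0.4,0.4,-2.3,0,0,0.45,0.4,-2.3,0,0,0.5,0.4,-2.3,0,0,0.55,-0.8,4.5,2,0,0.55,-0.8,4.5,1.8,0,0.55,-0.7,4.1,1.6,0,0.56,-0.7,4.1,1.5,0,0.57,0,0,0,0,0.57], squeeze=12)

```text
clock: 32.17
eef_pos: [572.1, 201.1, 134.7]
eef_rot: [3.142, 0.0, -2.967]
wrist_force: [0.1, 0.1, 0.6]
finger_gap: 40.4
finger_force: 0.2
```

```bash
python3 look.py u scene; python3 tilt.py u
```

```text
32.175 [572.1 201.1 134.7] [ 3.142  0.    -2.967] [0.1 0.1 0.6] [-0.07 -0.    0.01] 40.4
red n 157 left 27.3..50.2 up 54.7..75.5 y 93..141
-8 54.5 | 0 60.4 | 8 76.8 | 16 84.5 | 24 104.1 | 32 108.1 | 40 111.0 | 48 107.2 | 56 104.7 | 64 99.4 | 72 95.0 | 80 92.2 | 88 87.6 | 96 81.2 |
```

>>> step_arm(series=[-0.2,1.1,0.7,0,0.597,-0.2,1.1,0.6,0,0.624,-0.2,1.1,0.5,0,0.651,-0.2,1.1,0.4,0,0.678,-0.2,1.1,0.4,0,0.705,-0.2,1.1,0.3,0,0.732,-0.2,1,0.3,0,0.759,-0.2,1,0.2,0,0.785,-0.3,1.9,0.2,0,0.785,-0.3,1.9,0.2,0,0.785,0,0,0,0,0.785])

```text
clock: 33.6
eef_pos: [570.0, 213.2, 138.4]
eef_rot: [3.142, 0.0, -2.967]
wrist_force: [1.1, 0.0, 0.3]
finger_gap: 20.1
finger_force: 0.2
```

```bash
python3 look.py v scene; python3 tilt.py v
```

```text
33.6 [570.  213.2 138.4] [ 3.142  0.    -2.967] [1.1 0.  0.3] [ 0.08  0.03 -0.04] 20.1
red n 157 left 42.5..66.7 up 53.8..75.0 y 95..141
8 64.2 | 16 69.4 | 24 76.4 | 32 84.3 | 40 88.8 | 48 97.9 | 56 109.3 | 64 106.3 | 72 108.8 | 80 104.1 | 88 95.3 | 96 87.6 | 104 79.7 | 112 71.9 |
```

>>> step_arm(series=[-0.4,2.2,-0.3,0,0.778,-0.4,2.2,-0.4,0,0.771,-0.4,2.2,-0.5,0,0.764,-0.4,2.2,-0.5,0,0.757,-0.4,2.2,-0.6,0,0.75,-0.4,2.2,-0.7,0,0.743,-0.4,2.2,-0.7,0,0.736,-0.4,2.2,-0.8,0,0.729,-0.4,2.2,-0.8,0,0.722,-0.4,2.2,-0.9,0,0.715,-0.4,2.2,-1,0,0.708,-0.4,2.2,-1,0,0.7,0,0,0,0,0.7])

```text
clock: 35.28
eef_pos: [565.2, 239.6, 130.2]
eef_rot: [3.141, 0.0, -2.967]
wrist_force: [-1.5, 1.4, 1.3]
finger_gap: 28.2
finger_force: 1.1
```

```bash
python3 look.py w scene; python3 tilt.py w
```

```text
35.275 [565.2 239.6 130.2] [ 3.141  0.    -2.967] [-1.5  1.4  1.3] [0.32 0.09 0.03] 28.2
red n 153 left 58.1..82.6 up 52.1..72.3 y 93..141
24 73.4 | 32 65.8 | 40 70.7 | 48 83.8 | 56 80.8 | 64 86.4 | 72 98.8 | 80 100.4 | 88 105.5 | 96 104.3 | 104 98.1 | 112 86.0 | 120 70.5 | 128 55.7 |
```

>>> step_arm(series=[0.4,-2.3,0,0,0.65,0.4,-2.3,0,0,0.6,0.4,-2.3,0,0,0.55,0.4,-2.3,0,0,0.5,0.4,-2.3,0,0,0.45,0.4,-2.3,0,0,0.4,0.4,-2.3,0,0,0.35,0.4,-2.3,0,0,0.3,0.4,-2.3,0,0,0.25,0.4,-2.3,0,0,0.2,0.4,-2.3,0,0,0.15,0.4,-2.3,0,0,0.1,0.4,-2.3,0,0,0.05,0.4,-2.3,0,0,0,0,0,0,0,0])

```text
clock: 37.2
eef_pos: [570.8, 207.1, 130.2]
eef_rot: [-3.142, -0.0, -2.968]
wrist_force: [-0.5, 1.2, 1.8]
finger_gap: 94.0
finger_force: 1.4
```

>>> step_arm(series=[-0.5,2.9,-1.3,0,0,-0.5,2.9,-1.3,0,0,-0.5,2.9,-1.3,0,0,-0.5,2.8,-1.5,0,0,-0.5,2.8,-1.5,0,0,-0.5,2.8,-1.5,0,0,-0.5,2.6,-1.7,0,0,-0.5,2.6,-1.7,0,0,-0.5,2.6,-1.7,0,0,-0.4,2.5,-2,0,0,-0.4,2.5,-2,0,0,0,0,0,0,0])

```text
clock: 38.7
eef_pos: [565.4, 237.3, 112.6]
eef_rot: [3.142, -0.0, -2.967]
wrist_force: [-0.9, 1.4, -0.7]
finger_gap: 93.6
finger_force: 0.4
```

```bash
python3 look.py x scene; python3 tilt.py x
```

```text
38.7 [565.4 237.3 112.6] [ 3.142 -0.    -2.967] [-0.9  1.4 -0.7] [0.17 0.07 0.03] 93.6
red n 153 left 74.9..100.5 up 42.9..63.6 y 94..142
40 63.5 | 48 69.3 | 56 79.4 | 64 70.5 | 72 82.1 | 80 76.2 | 88 73.3 | 96 85.3 | 104 81.3 | 112 84.3 | 120 79.6 |
```

>>> step_arm(series=[-0.4,2.5,-2,0,0,-0.4,2.3,-2.2,0,0,-0.4,2.3,-2.2,0,0,-0.4,2.3,-2.2,0,0,-0.4,2.1,-2.3,0,0,-0.4,2.1,-2.3,0,0,-0.4,2,-2.3,0,0,0,0,0,0,0])

```text
clock: 39.75
eef_pos: [562.6, 252.7, 97.0]
eef_rot: [-3.141, -0.0, -2.967]
wrist_force: [0.1, -0.5, -0.5]
finger_gap: 94.0
finger_force: 0.0
```

```bash
python3 look.py y scene; python3 tilt.py y
```

```text
39.75 [562.6 252.7  97. ] [-3.141 -0.    -2.967] [ 0.1 -0.5 -0.5] [0.02 0.01 0.01] 94.0
red n 150 left 83.2..107.2 up 36.6..56.7 y 94..141
48 63.9 | 56 66.5 | 64 77.8 | 72 72.8 | 80 71.9 | 88 75.0 | 96 77.4 | 104 74.5 | 112 75.2 | 120 75.9 | 128 73.6 | 136 77.0 |
```

View pics/y.png

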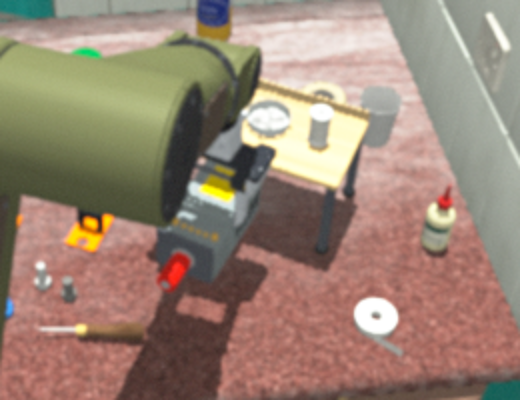

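The crop shows the module upright on its feet, yellow label up, handle at (175,270). The white spool and dish are standing. I'll retreat to a viewpoint and measure both the deck and the cover with the wrist camera.

>>> step_arm(series=[0,0,45,0,0,-15,5,55,0,0,-25,15,50,0,0.3,-25,20,0,0,0.5,-18,10,0,0,0.5,0,0,0,0,0.5])

```text
clock: 40.55
eef_pos: [478.9, 303.0, 246.9]
eef_rot: [-3.141, -0.001, -2.966]
wrist_force: [0.3, -1.2, -0.3]
finger_gap: 57.7
finger_force: 0.0
```

```bash
cat > meas.py <<'E'
from h import *
import sys
s=manip.read_state();print(s["clock"],s["eef_pos"].round(1),s["eef_rot"].round(3))
c=info("wrist");p,d=manip.camera("wrist");cv2.imwrite("pics/"+sys.argv[1]+".png",p);np.savez("w_"+sys.argv[1],p=p,d=d,eye=c["eye"],o=c["orientation"])
P=pts("wrist",c,d);h=cv2.cvtColor(p,cv2.COLOR_BGR2HSV);H,S,V=h[...,0],h[...,1],h[...,2];Z=P[...,2]
ok=(d>0)&(Z>-10)
for m,cc in comps(ok&((H<6)|(H>174))&(S>190)&(V>120)&(Z<65)&(P[...,0]<600)&(P[...,0]>430),40): print("red",cc,P[m].mean(0).round(1),rect(P[m]))
for m,cc in comps(ok&(abs(Z-79)<5)&(P[...,0]<640)&(P[...,0]>450)&(P[...,1]>150)&(P[...,1]<350),60): print("top80",cc,P[m].mean(0).round(1),rect(P[m]))
for m,cc in comps(ok&(abs(Z-64)<4)&(P[...,0]<640)&(P[...,0]>480)&(P[...,1]>150)&(P[...,1]<350)&(S<120),60): print("deck64",cc,P[m].mean(0).round(1),rect(P[m]))
for m,cc in comps(ok&(H>8)&(H<22)&(S>170)&(V>120)&(Z<14),150): print("orange",cc,P[m].mean(0).round(1),rect(P[m]))
for m,cc in comps(ok&(H>14)&(H<32)&(S>90)&(V>110)&(Z>55)&(Z<95),6): print("brass/yel",cc,P[m].mean(0).round(1),m.sum(),rect(P[m]))
for m,cc in comps(ok&(abs(Z-40)<8)&(V<70)&(P[...,1]>300),40): print("black",cc,P[m].mean(0).round(1),rect(P[m]))
E
python3 meas.py wa
```

```text
40.55 [478.9 303.  246.9] [-3.141e+00 -1.000e-03 -2.966e+00]
red [270. 161.] [457.4 235.6  51.3] [array([459.2, 235. ]), array([51.3, 27.8]), 9.9]
top80 [268. 194.] [490.4 241.4  78.7] [array([490.8, 240.6]), array([ 5.5, 91.6]), 10.0]
top80 [239. 252.] [567.5 217.1  78.7] [array([570.7, 212.9]), array([18.6, 42.7]), 67.7]
top80 [290. 275.] [587.4 281.9  79.3] [array([586.1, 278.4]), array([82.4, 56.7]), 6.2]
deck64 [270. 189.] [488.2 241.5  64.1] [array([488.4, 240.7]), array([ 1. , 89.4]), 9.9]
deck64 [271. 217.] [522.3 247.3  63.5] [array([525.1, 246.6]), array([57.4, 91.8]), 9.6]
orange [596. 117.] [332.7 640.6   4.4] [array([332.6, 650.4]), array([87. , 47.8]), 76.6]
orange [486. 128.] [371.3 504.1   4.4] [array([372.6, 506.7]), array([84.7, 48.7]), 28.6]
orange [395. 185.] [468.  404.2   4.3] [array([470.9, 406.4]), array([85. , 47.3]), 17.1]
brass/yel [243. 218.] [527.5 215.1  71.6] 54 [array([528.1, 214.6]), array([8.8, 9.6]), 42.5]
brass/yel [255. 217.] [525.7 228.4  65.3] 29 [array([525.7, 228.7]), array([6.6, 6.8]), 16.8]
brass/yel [265. 217.] [523.7 240.2  65.4] 31 [array([523.7, 240.1]), array([6.6, 7. ]), 25.7]
brass/yel [275. 217.] [521.8 251.8  65.5] 29 [array([521.9, 251.7]), array([6.9, 6.1]), 12.9]
brass/yel [285. 217.] [519.8 263.5  65.3] 31 [array([519.6, 263.4]), array([7.4, 6.5]), 22.6]
brass/yel [296. 218.] [516.3 277.6  71.6] 52 [array([516.8, 277.6]), array([9.1, 7.4]), 9.3]
brass/yel [280. 287.] [605.6 271.6  79.8] 759 [array([604.3, 268.3]), array([47.5, 34.1]), 8.4]
black [627. 117.] [333.4 646.2  39.5] [array([332.5, 649.3]), array([14.5, 38.8]), 76.3]
black [503. 129.] [372.6 504.2  41.3] [array([372.3, 505.4]), array([13.2, 38.4]), 24.8]
black [403. 193.] [469.3 405.1  41.2] [array([469.6, 405.5]), array([13.5, 38. ]), 14.8]
black [332. 272.] [594.8 336.8  39.8] [array([594.8, 336.8]), array([ 1.7, 11.5]), 13.1]
```

View pics/wa.png

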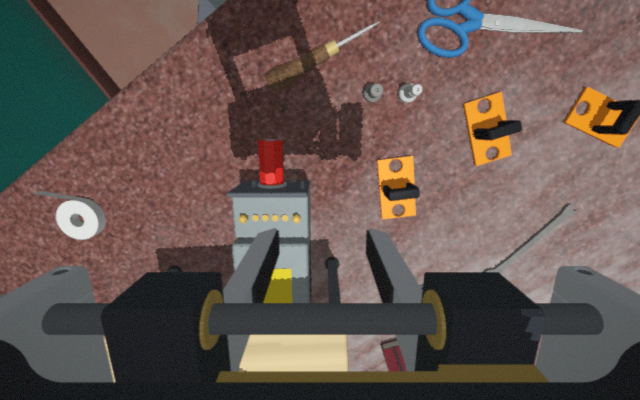

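The wrist view shows the brass pins at (243,218) and (296,218), a clear deck, and the cover at (397,188) with its bar at (403,193). Deck, handle and front-wall measurements agree on the seat at about (523,246.3). The cover centre is about (470.5,406), with its x axis at 17.1°.

>>> step_arm(series=[-1,13,-16,-0.181,0.5,-1,13,-16,-0.181,0.5,-1,13,-16,-0.181,0.5,-1,13,-16,-0.181,0.5,-1,13,-16,-0.181,0.5,-1,13,-16,-0.181,0.5,-1,13,-16,-0.181,0.5,-1.5,12,-16,-0.181,0.5,0,0,-40,0,0.5,0,0,-30,0,0.5,0,0,-6,0,0.5,0,0,0,0,0.6,0,0,0,0,0.8,0,0,0,0,1,0,0,0,0,1,0,0,0,0,1], squeeze=20)

```text
clock: 42.6
eef_pos: [471.5, 405.9, 44.0]
eef_rot: [3.141, -0.0, 1.868]
wrist_force: [-0.2, -1.2, 5.6]
finger_gap: 13.9
finger_force: 20.0
```

>>> step_arm(series=[0,0,30,0,1,0,0,45,0,1,6.4,-20,4,0.181,1,6.4,-20,4,0.181,1,6.4,-20,4,0.181,1,6.4,-20,4,0.181,1,6.4,-20,4,0.181,1,6.4,-20,4,0.181,1,6.4,-20,4,0.181,1,6.7,-19.6,4,0.182,1,0,0,0,0,1,0,0,0,0,1])

```text
clock: 44.1
eef_pos: [522.5, 246.6, 150.1]
eef_rot: [3.141, -0.0, -2.97]
wrist_force: [-0.2, 0.4, -0.8]
finger_gap: 14.0
finger_force: 20.0
```

```bash
python3 - <<'E'
from h import *
s=manip.read_state();print(s["clock"],s["eef_pos"].round(1),s["eef_rot"].round(3))
for n in("wrist","scene"):
    c=info(n);p,d=manip.camera(n);cv2.imwrite(f"pics/pl_{n}.png",p);P=pts(n,c,d)
    h=cv2.cvtColor(p,cv2.COLOR_BGR2HSV);H,S,V=h[...,0],h[...,1],h[...,2];Z=P[...,2]
    ok=(d>0)
    for m,cc in comps(ok&(H>8)&(H<22)&(S>170)&(V>100)&(Z>95)&(Z<125)&(P[...,0]>400)&(P[...,0]<650),30): print(n,"orange",cc,P[m].mean(0).round(1),np.percentile(Z[m],[10,90]).round(1),m.sum(),rect(P[m]))
    for m,cc in comps(ok&((H<6)|(H>174))&(S>190)&(V>100)&(Z<65)&(P[...,0]<600)&(P[...,0]>400),40): print("red",cc,P[m].mean(0).round(1),rect(P[m]))
E
```

```text
44.1 [522.5 246.6 150.1] [ 3.141 -0.    -2.97 ]
wrist orange [322. 221.] [513.1 244.5 110.5] [109.6 111.3] 3977 [array([520.1, 246. ]), array([48.4, 85.1]), 9.8]
red [321. 139.] [459.7 234.6  51.4] [array([459.6, 234.6]), array([52.1, 27.4]), 10.3]
scene orange [318. 229.] [511.  233.2 110.5] [107.2 113.6] 156 [array([512.8, 238. ]), array([41.9, 69.1]), 14.3]
red [307. 255.] [455.8 229.9  50.7] [array([458.2, 231.7]), array([54.6, 28.7]), 7.8]
```

>>> step_arm(series=[2.8,0.3,-8,0,1,0,0,-10,0,1,0,0,-8,0,1,0,0,-5,0,1,0,0,-4,0,1,0,0,-3,0,1,0,0,-2,0,1,0,0,-1.5,0,1,0,0,0,0,1])

```text
clock: 45.32
eef_pos: [525.5, 246.4, 108.7]
eef_rot: [3.142, -0.0, -2.966]
wrist_force: [0.3, 0.3, -0.3]
finger_gap: 13.6
finger_force: 20.0
```

```bash
python3 - <<'E'
from h import *
s=manip.read_state();print(s["clock"],s["eef_pos"].round(1),s["wrist_force"].round(1))
for n in("wrist",):
    c=info(n);p,d=manip.camera(n);cv2.imwrite(f"pics/pm_{n}.png",p);P=pts(n,c,d)
    h=cv2.cvtColor(p,cv2.COLOR_BGR2HSV);H,S,V=h[...,0],h[...,1],h[...,2];Z=P[...,2]
    for m,cc in comps((d>0)&(H>8)&(H<22)&(S>170)&(V>100)&(Z>50)&(Z<125)&(P[...,0]>400)&(P[...,0]<650),30): print(n,"orange",cc,P[m].mean(0).round(1),np.percentile(Z[m],[10,90]).round(1),m.sum(),rect(P[m]))
E
```

```text
45.325 [525.5 246.4 108.7] [ 0.3  0.3 -0.3]
wrist orange [321. 222.] [516.2 244.   69.2] [68.3 70.1] 3934 [array([523.3, 245.8]), array([48.4, 84.4]), 9.9]
```

>>> step_arm(series=[0,0,-0.7,0,1,0,0,-0.5,0,1,0,0,0,0,1])

```text
clock: 45.75
eef_pos: [525.6, 246.4, 107.9]
eef_rot: [3.142, 0.0, -2.966]
wrist_force: [-1.5, -0.3, 5.1]
finger_gap: 13.7
finger_force: 20.0
```

Contact at the seated height. I'll let go and retreat upward.

>>> step_arm(series=[0,0,0,0,0.7,0,0,0,0,0.55,0,0,0,0,0.55,0,0,10,0,0.55,0,0,30,0,0.55,0,0,50,0,0.55,-20,0,40,0,0.55,-40,0,20,0,0.55,0,0,0,0,0.55])

```text
clock: 46.88
eef_pos: [464.5, 246.8, 260.3]
eef_rot: [3.141, 0.004, -2.965]
wrist_force: [-0.1, -0.9, 1.0]
finger_gap: 42.3
finger_force: 0.0
```

```bash
python3 meas.py wz | grep -v black; python3 - <<'E'
import cv2,numpy as np
from h import *
a=cv2.imread("pics/wz.png")
p,d=manip.camera("scene")
b=cv2.resize(p[120:320,240:480],None,fx=1.65,fy=1.65)
cv2.imwrite("pics/fin.png",np.hstack([cv2.resize(a[60:400,120:520],(400,340))[:330],b]))
E
```

```text
46.875 [464.5 246.8 260.3] [ 3.141  0.004 -2.965]
red [313. 178.] [457.8 234.1  49.2] [array([459.8, 232.8]), array([52.2, 30.4]), 10.1]
top80 [314. 210.] [490.5 240.8  78.5] [array([490.9, 240.6]), array([ 5.8, 90.8]), 10.1]
top80 [317. 280.] [582.5 260.7  79.2] [array([583.4, 257. ]), array([68.6, 91.9]), 10.6]
deck64 [314. 205.] [488.4 240.5  63.3] [array([488.7, 239.7]), array([ 1. , 89.9]), 10.2]
deck64 [327. 223.] [510.3 261.2  63.1] [array([523.8, 246.4]), array([50.5, 91.8]), 10.0]
deck64 [338. 231.] [517.8 276.8  63.8] [array([518. , 277.4]), array([16.2, 17.5]), 1.4]
deck64 [334. 252.] [546.  277.1  65.4] [array([546.1, 277.1]), array([ 3.6, 39.7]), 5.1]
orange [619. 133.] [331.7 637.3   4.3] [array([332. , 649.5]), array([84.3, 48. ]), 77.4]
orange [516. 144.] [371.  503.5   4.3] [array([372.6, 506.8]), array([85. , 48.8]), 28.2]
brass/yel [317. 230.] [520.1 249.5  68.4] 1661 [array([525.2, 246.3]), array([52.8, 84.8]), 10.0]
brass/yel [291. 232.] [526.7 217.6  70.9] 7 [array([527.2, 217.7]), array([7.7, 1.2]), 18.7]
brass/yel [314. 291.] [598.8 259.6  79.7] 875 [array([599.1, 259.7]), array([34.2, 49.7]), 9.9]
```

View pics/fin.png

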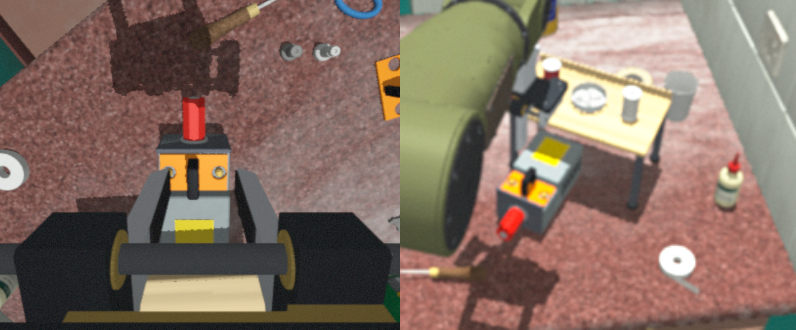

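The final view shows the cover seated with both pins through its holes. Its top is at 68.4 mm, about the 69 mm expected when fully down. The far end is about 45 mm inside the shelf mouth, both spools and the dish are upright, and the labels are in place. I'm handing in.

```bash
python3 -c "
from cell import manip
print(manip.sign_off())"
```

```text
the job is handed in; nothing more can be done
None
```

The module now stands on its rubber feet with its far end under the shelf, and the cover is seated over both pins and released; I handed the job in at about 47 s, but the wrist force briefly read about 44 N with the fingertips jammed on the module, so if that counts as gripper-body contact (40 N limit) it would fail.

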